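# Screw the air elbow round to its pointer

### The job

On the mixing bench three short threaded stubs stand on round feet; one carries a brass elbow with a single sideways outlet, not yet screwed home. Screw that elbow on further, clockwise seen from above, and stop when its outlet points along the pointer that sticks out of its own foot; do not overshoot and back off, because that breaks the seal. Leave the two-armed tee on its stub as it is, and let go of the elbow when done.

Things in the scene. Friction and masses are not known exactly. Their poses are not given: they have to be found in the camera images.
- elbow: Brass elbow on a vertical threaded stub. Origin on the stub's axis at bench height; z up, x the way the outlet faces. Grip its block from above: flat upright sides facing +y and -y, 28 mm apart, 34 mm long, centred on the axis, 60 to 96 mm above the bench. Below: 27 mm leg, then a hexagon 38 mm wide, 32 to 48 mm up. Turns stiffly (0.12 N m), sinks 2 mm a turn, stays where left.
- outlet (a point): Centre of the elbow's outlet end, 66 mm from the stub's axis, 78 mm above the bench; the outlet pipe is 25 mm thick, 31 mm at its end collar. At the start it must go 35 to 75 degrees clockwise (seen from above) to face the mark; the thread stops about 50 degrees beyond.
- mark (a point): Head of the pointer, a flat aluminium arm 12 mm wide and high with a diamond head, fixed to the elbow's own round foot (92 mm across, 12 mm high). The point is 80 mm from the stub's axis, 12 mm above the bench; the outlet must face this way. The two other feet have pointers too.
- tee_end (a point): Centre of one outlet end of the brass tee: like the elbow but with two opposite outlets, 104 mm over both, 78 mm above the bench, on a foot of its own at least 180 mm from the elbow's. It can turn as well but must be left as it is.
There are look-alikes about, which are no part of the job. Leave any purple look-alike of the part that bears elbow alone.

How it is judged:
At the end, for the whole second after the job is handed in: The elbow's outlet faces the mark within 12 degrees either side (the mark lies within 16.6 mm of the outlet's centre line, on the outlet's side), the elbow is at rest, and the tee's outlet end is within 12 mm of where it was (x of mark in the frame of elbow above 0.05 m and y of mark in the frame of elbow between -0.0166 and 0.0166 m and angular speed of elbow below 0.05 rad/s and distance of tee_end from where it was at the start of the episode below 0.012 m); the robot touches nothing.
It fails at once if the elbow was turned more than about 25 degrees past its mark (y of mark in the frame of elbow above 0.034 m).
It fails at once if the tee was turned: its outlet end moved more than 12 mm (distance of tee_end from where it was at the start of the episode above 0.012 m).
It also fails if it takes over 32 s, if anything falls off the work surface, if the arm or the gripper's body presses on something with over 40 N, if the wrist force passes 120 N, or if a joint passes its speed limit or range.

### The arm

A 6-joint arm with a two-finger parallel gripper is mounted at the origin on the work surface. World frame = base frame: x ahead of the robot, y to its left, z up, the work surface at z = 0. Lengths are in m, angles in rad, forces in N, time in s.
With the tool pointing down it reaches from about 0.375 to 0.925 m from the base axis. Payload 5.7 kg.
Tool frame: the origin (TCP) lies midway between the tips of the shut fingers; the grasp point (between the pads) lies 19 mm behind it; z points along the fingers, x is the direction in which the jaws open and shut, and the axes are right-handed (so a half turn about z gives the same grasp; the last joint's range is limited). The gripper opens to 88 mm and grips with 3 to 60 N. Pads are 20 mm wide; open, the fingers measure 115 mm over their backs; the gripper's body (75 mm by 178 mm) begins 61 mm behind the grasp point.
Start: joints at [-0.115, 0.359, 1.51, -0, 1.272, -0.115], TCP at [0.6, -0, 0.223] pointing down, gripper open.
Joint ranges: [-2.97, 2.97], [-1.01, 2.36], [0.21, 2.38], [-0.96, 4.11], [0.2, 2.71], [-2.98, 2.98]. Speed limits (rad/s): [2.39, 2.39, 3.14, 3.14, 3.14, 3.14].

### API

Orientations are given as a unit quaternion [x, y, z, w].
In Python, from bench import move_ptp, servo_line, goto_joints, move_gripper, sleep, inverse_kinematics, capture, PlanningError, close_job, spot_in, silhouettes, current_clock, current_joint_pos, current_qvel, current_joint_torque, current_position, current_orientation, current_force, current_torque, current_finger_gap gives the robot as it stands. Calls block until the motion is done:
- move_ptp(position, orientation): joint-space move of the TCP to a pose.
- servo_line(position, orientation=None, rate=0.15, contact_N=None): straight line of the TCP; orientation=None keeps the orientation; rate is the mean speed in m/s. With contact_N (N) it stops when the force on the tool has changed by that much, and returns True; else False.
- goto_joints(angles): joint-space move.
- move_gripper(opening): finger opening in m; the grip force is fixed at half the most; returns when the fingers have stopped.
- sleep(seconds).
- inverse_kinematics(position, orientation): joint angles nearest the present ones, or None.
- capture(name): name is "scene" or "side" or "wrist"; returns a dict with "image" (420x560x3 uint8, blue, green, red), "range_z" (420x560 float32, m along the optical axis (not along the pixel's ray), 0 where there is no reading), "intrinsics" (3x3 intrinsics, pixels), "k1" (the pictures are not rectified: a ray, as slopes to the right and down, at radius r is drawn at 1 + k1 r^2 times it, then the intrinsics apply), "R" (3x3) and "t" (3): a world point X has camera coordinates R X + t. Camera axes: x right, y down, z forward; pixel columns grow to the right and rows downward; lengths in m; the calibration is good to about 2 mm. A picture is of the moment at which its call begins.
A pose or a line that the arm cannot do raises PlanningError and nothing moves.
- close_job(): hands the job in, once; it reports no verdict.
Trained networks look in the newest picture that a camera, given by its name, has taken for a name from the list of things; names that differ only in an ending like _2 or _b are one class to them, and where a whole thing is asked for, a point or a joint stands for the part that bears it (a point fixed in the world has none). Each returns a list of dicts, best first, with "conf" (0 to 1); they miss things now and then, are a little off and sometimes report something else, mostly with a low value. They report only what shows in the picture. A call takes as long as a camera call. They do not tell look-alikes from the thing itself.
- spot_in(camera, query): "xy" ([column, row] in pixels, amid what is visible of it).
- silhouettes(camera, query): "region" (420x560 bool, what is visible of it) and "xy" ([column, row] in pixels, amid what is visible of it).
Readings, each from a call of its own:
- current_clock(): time.
- current_joint_pos(): joint angles.
- current_qvel(): joint speeds.
- current_joint_torque(): joint torques, N m.
- current_position(): TCP position.
- current_orientation(): TCP orientation.
- current_force(): force on the tool from outside, world axes, zero at the start.
- current_torque(): the same for the moment, N m.
- current_finger_gap(): finger opening in m.
Only numpy, scipy, OpenCV 4.12 (cv2) and the standard library are available. Lean on these libraries where they do the work, as an engineer would, in place of code of your own. Each camera call takes 0.05 s, during which the arm holds its last target.

## Working session

There is one attempt and no reset: what is moved stays moved. The work goes in short steps, each a Python script; the robot and the scene stay as the last script left them, time stands still between calls to the robot, and variables do not carry over. Pictures are saved under pics/ and viewed, and the job is handed in when it is done.

```bash
mkdir -p pics; ls; cat > h.py <<'E'
import numpy as np, cv2
from bench import *
def deproj(c,u,v,z=None,d=None):
    K=c["intrinsics"];x=(u-K[0,2])/K[0,0];y=(v-K[1,2])/K[1,1]
    a,b=x,y
    for _ in range(20):
        s=1+c["k1"]*(a*a+b*b);a,b=x/s,y/s
    ray=np.array([a,b,1.0]);R=c["R"];t=c["t"];o=-R.T@t;w=R.T@ray
    if z is not None: return o+w*(z-o[2])/w[2]
    if d is None: d=c["range_z"][int(round(v)),int(round(u))]
    return o+w*d
def proj(c,X):
    p=c["R"]@np.asarray(X,float)+c["t"];a,b=p[0]/p[2],p[1]/p[2];s=1+c["k1"]*(a*a+b*b)
    K=c["intrinsics"];return np.array([K[0,0]*a*s+K[0,2],K[1,1]*b*s+K[1,2]])
E
cat > a.py <<'E'
from h import *
import pickle
for n in ["scene","side","wrist"]:
    c=capture(n);cv2.imwrite(f"pics/{n}0.png",c["image"]);pickle.dump(c,open(f"{n}0.pkl","wb"))
    print(n,"cam at",-c["R"].T@c["t"],c["k1"])
    for q in ["elbow","outlet","mark","tee_end"]:
        for r in spot_in(n,q):
            u,v=r["xy"];z={"outlet":.09,"mark":.012,"tee_end":.09,"elbow":.08}[q]
            print(n,q,np.round(r["xy"]),round(r["conf"],2),deproj(c,u,v,z=z).round(3),deproj(c,u,v).round(3))
print(current_clock())
E
python3 a.py
```

```text
pics
scene cam at [1.1050413  0.35860498 1.22689361] 0.06658000034079131
scene elbow [165. 161.] 0.96 [ 0.527 -0.374  0.08 ] [ 0.533 -0.365  0.094]
scene elbow [217. 198.] 0.82 [ 0.547 -0.19   0.08 ] [ 0.549 -0.187  0.085]
scene elbow [233. 131.] 0.7 [ 0.346 -0.284  0.08 ] [ 0.352 -0.28   0.088]
scene outlet [169. 163.] 0.77 [ 0.532 -0.355  0.09 ] [ 0.529 -0.359  0.084]
scene outlet [216. 199.] 0.7 [ 0.554 -0.184  0.09 ] [ 0.55  -0.189  0.08 ]
scene outlet [236. 132.] 0.68 [ 0.351 -0.27   0.09 ] [ 0.349 -0.271  0.087]
scene mark [169. 170.] 0.82 [ 0.512 -0.389  0.012] [ 0.524 -0.374  0.038]
scene mark [216. 207.] 0.74 [ 0.539 -0.206  0.012] [ 0.553 -0.192  0.042]
scene mark [228. 138.] 0.62 [ 0.328 -0.319  0.012] [ 0.381 -0.273  0.094]
scene tee_end [364. 272.] 0.73 [0.532 0.222 0.09 ] [0.532 0.222 0.089]
side cam at [ 0.06107254 -0.97112034  0.67902186] -0.08526828733177874
side elbow [270. 287.] 0.69 [ 0.326 -0.303  0.08 ] [ 0.323 -0.312  0.088]
side elbow [334. 234.] 0.68 [ 0.538 -0.183  0.08 ] [ 0.526 -0.203  0.095]
side elbow [369. 290.] 0.59 [ 0.503 -0.388  0.08 ] [ 0.498 -0.39
[... 269 characters left out ...]
0.272  0.012] [ 0.323 -0.309  0.047]
side mark [336. 258.] 0.84 [ 0.543 -0.188  0.012] [ 0.524 -0.219  0.038]
side mark [372. 308.] 0.79 [ 0.528 -0.375  0.012] [ 0.509 -0.4    0.04 ]
side mark [337. 236.] 0.75 [ 0.591 -0.107  0.012] [ 0.526 -0.213  0.093]
side tee_end [263. 169.] 0.83 [0.504 0.19  0.09 ] [0.51  0.206 0.081]
wrist cam at [0.59890276 0.07379196 0.38388281] -0.010026968930367513
wrist elbow [230. 361.] 0.9 [ 0.539 -0.195  0.08 ] [ 0.54  -0.189  0.088]
wrist outlet [230. 362.] 0.6 [ 0.54  -0.188  0.09 ] [ 0.54  -0.186  0.092]
wrist mark [237. 349.] 0.66 [ 0.536 -0.235  0.012] [ 0.546 -0.187  0.07 ]
wrist tee_end [229. 360.] 0.51 [ 0.539 -0.185  0.09 ] [ 0.539 -0.187  0.088]
0.75
```

View pics/scene0.png

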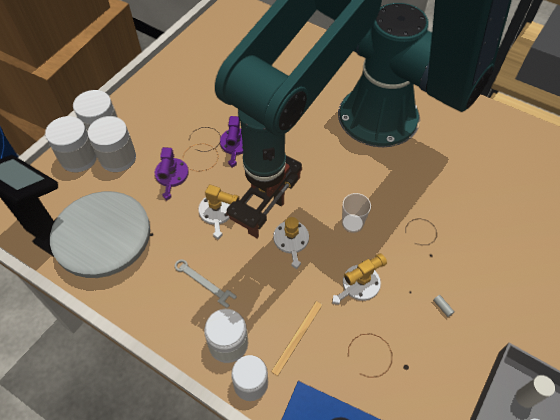

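View pics/side0.png

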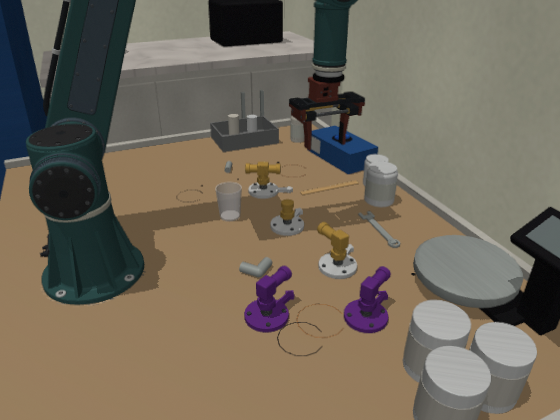

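```bash
python3 -c "
import cv2
a=cv2.imread('pics/scene0.png')[90:260,110:300];cv2.imwrite('pics/c1.png',cv2.resize(a,None,fx=3.4,fy=3.4,interpolation=2))
a=cv2.imread('pics/side0.png')[190:360,210:420];cv2.imwrite('pics/c2.png',cv2.resize(a,None,fx=3.4,fy=3.4,interpolation=2))"
```

```text
(no output)
```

View pics/c1.png

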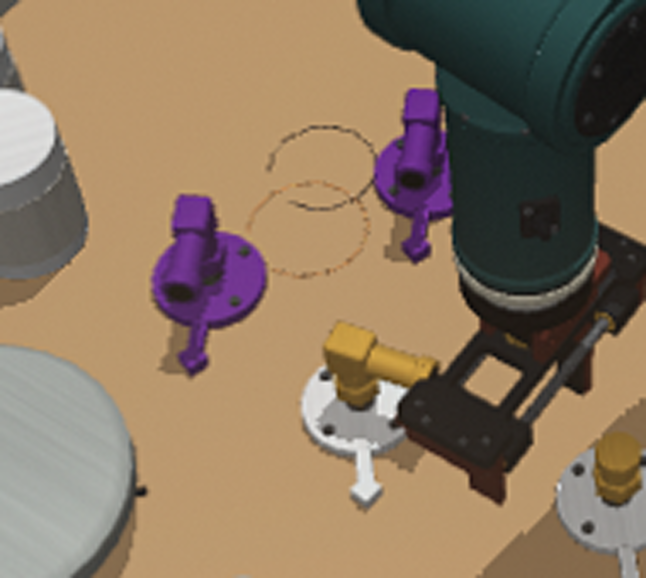

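View pics/c2.png

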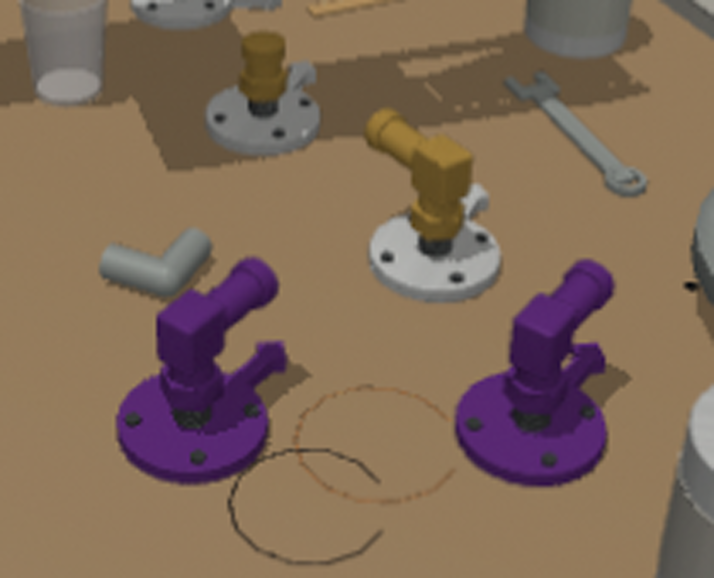

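View pics/wrist0.png

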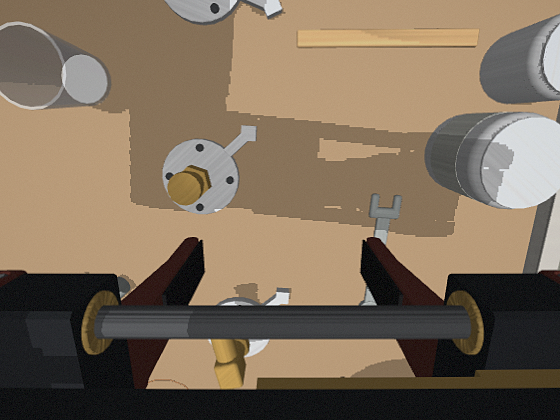

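Candidates in the scene picture: brass elbow (217,198) on a white foot, purple look-alikes (168,163) and (233,131), a brass capped stub (292,227), and the tee (364,272). I choose the brass one with a single outlet at (217,198). Its pointer head is at about (217,236). Next I'll look at it from overhead.

```bash
cat > b.py <<'E'
from h import *
import pickle
q=current_orientation();print(q)
move_ptp([0.53,-0.275,0.27],q)
print(current_clock(),current_joint_pos())
for n in ["wrist","scene"]:
    c=capture(n);cv2.imwrite(f"pics/{n}1.png",c["image"]);pickle.dump(c,open(f"{n}1.pkl","wb"))
    print(n,"cam at",-c["R"].T@c["t"],c["R"][2])
    for qn in ["elbow","outlet","mark"]:
        for r in spot_in(n,qn):
            print(qn,np.round(r["xy"]),round(r["conf"],2),deproj(c,*r["xy"]).round(3))
    print(current_clock())
E
python3 b.py
```

```text
[ 9.99999998e-01 -2.61314610e-06 -6.09735873e-05  1.02479246e-05]
1.8583 [-5.92986688e-01  3.16836390e-01  1.45398140e+00  6.58607991e-04
  1.37148698e+00 -5.93612497e-01]
wrist cam at [ 0.52914952 -0.20026727  0.43107792] [ 2.46664152e-05 -2.66102742e-01 -9.63944672e-01]
elbow [118. 197.] 0.81 [ 0.347 -0.282  0.091]
elbow [275. 258.] 0.73 [ 0.521 -0.359  0.084]
elbow [284.  99.] 0.71 [ 0.531 -0.179  0.091]
outlet [286. 101.] 0.9 [ 0.533 -0.18   0.089]
outlet [274. 262.] 0.65 [ 0.52  -0.364  0.085]
outlet [120. 197.] 0.6 [ 0.348 -0.282  0.089]
mark [130. 194.] 0.79 [ 0.359 -0.279  0.09 ]
mark [270. 249.] 0.73 [ 0.514 -0.364  0.044]
mark [288. 115.] 0.58 [ 0.535 -0.194  0.097]
2.0583
scene cam at [1.1050413  0.35860498 1.22689361] [-0.46138999 -0.29124517 -0.83803074]
elbow [218. 197.] 0.84 [ 0.546 -0.188  0.086]
elbow [232. 132.] 0.81 [ 0.358 -0.279  0.093]
elbow [163. 163.] 0.71 [ 0.543 -0.366  0.093]
outlet [167. 162.] 0.91 [ 0.532 -0.362  0.087]
outlet [218. 197.] 0.79 [ 0.546 -0.187  0.085]
outlet [233. 132.] 0.54 [ 0.356 -0.276  0.091]
mark [232. 139.] 0.93 [ 0.382 -0.26   0.097]
mark [216. 207.] 0.84 [ 0.551 -0.192  0.039]
mark [169. 172.] 0.67 [ 0.551 -0.341  0.079]
2.2583
```

View pics/wrist1.png

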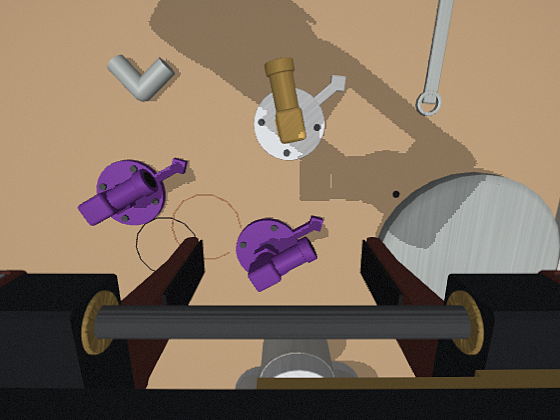

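View pics/scene1.png

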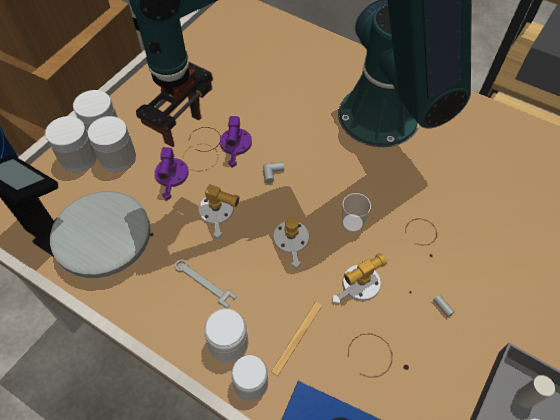

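The wrist picture shows the brass elbow: block top (291,130), outlet end (280,65), white foot around (290,126) and its own pointer head (338,83). The purple look-alikes are well separated from it. Next I fit the geometry from depth.

```bash
cat > fit.py <<'E'
from h import *
import pickle,sys
from scipy.optimize import least_squares
def cloud(c):
    K=c["intrinsics"];v,u=np.mgrid[0:420,0:560]
    p=cv2.undistortPoints(np.stack([u.ravel(),v.ravel()],1).astype(np.float64)[:,None],K,np.array([c["k1"],0,0,0,0]))[:,0]
    d=c["range_z"].ravel();P=np.c_[p*d[:,None],d]
    W=(P-c["t"])@c["R"]
    return W.reshape(420,560,3),(d>0).reshape(420,560)
def analyse(c,ctr,verbose=True):
    W,ok=cloud(c);hsv=cv2.cvtColor(c["image"],cv2.COLOR_BGR2HSV)
    near=ok&(np.hypot(W[...,0]-ctr[0],W[...,1]-ctr[1])<.11)
    H,S,V=[hsv[...,i].astype(int) for i in range(3)]
    brass=near&(S>130)&(H>12)&(H<32)&(W[...,2]>.05)
    white=near&(S<60)&(W[...,2]<.03)&(W[...,2]>.004)
    # block top / pipe
    b=W[brass]; top=b[(b[:,2]>.09)]
    out={}
    w=W[white]
    # circle fit foot by area: robust fixed radius: use pixels within .055 of ctr, edge via min enclosing
    x=ctr.copy()
    for _ in range(10):
        s=w[np.hypot(*(w[:,:2]-x).T)<.06]
        ang=np.arctan2(s[:,1]-x[1],s[:,0]-x[0]);r=np.hypot(*(s[:,:2]-x).T)
        rim=[]
        for k in range(36):
            m=(ang>=-np.pi+k*np.pi/18)&(ang<-np.pi+(k+1)*np.pi/18)
            if m.sum()>3:
                j=np.argmax(np.where(m,r,0)); rim.append(s[j,:2])
        rim=np.array(rim)
        f=least_squares(lambda p:np.hypot(*(rim-p[:2]).T)-.046,x,loss='soft_l1',f_scale=.001)
        x=f.x
    far=w[np.hypot(*(w[:,:2]-x).T)>.056]
    m=far[:,:2].mean(0)-x
    print("foot",x.round(4),"zfoot",np.median(w[:,2]).round(4),"rimres",np.abs(f.fun).mean().round(4),"far n",len(far),"maxr",np.hypot(*(far[:,:2]-x).T).max().round(4),"pointer ang",np.degrees(np.arctan2(m[1],m[0])).round(1))
    print("brass n",len(b),"zmax",b[:,2].max().round(4))
    R=np.hypot(*(b[:,:2]-x).T)
    pp=b[(R>.025)&(b[:,2]>.076)];m=pp[:,:2].mean(0)-x
    print("outlet ang",np.degrees(np.arctan2(m[1],m[0])).round(1),"maxR",R.max().round(4))
    t=b[(b[:,2]>.0945)];rect=cv2.minAreaRect((t[:,:2]*1000).astype(np.float32))
    print("toprect mm",rect,len(t))
    cc,vv=cv2.PCACompute((pp[:,:2]).astype(np.float32),mean=None)
    print("pipe axis ang",np.degrees(np.arctan2(vv[0,1],vv[0,0])), "centroid",cc)
    return x
if __name__=="__main__":
    for n in sys.argv[1:]:
        print(n);analyse(pickle.load(open(n,"rb")),np.array([.54,-.21]))
E
python3 fit.py wrist1.pkl scene1.pkl
python3 -c "
import cv2
a=cv2.imread('pics/wrist1.png')[40:180,230:370];cv2.imwrite('pics/c3.png',cv2.resize(a,None,fx=4,fy=4,interpolation=2))"
```

```text
wrist1.pkl
foot [ 0.5386 -0.2044] zfoot 0.0112 rimres 0.0013 far n 308 maxr 0.0889 pointer ang 40.2
brass n 7844 zmax 0.3818
outlet ang -77.2 maxR 0.0916
toprect mm ((533.6951904296875, -248.14646911621094), (115.02883911132812, 98.4315185546875), 39.19712448120117) 6437
pipe axis ang 130.75284 centroid [[ 0.5461182  -0.23755547]]
scene1.pkl
foot [ 0.5422 -0.206 ] zfoot 0.0125 rimres 0.0032 far n 72 maxr 0.0893 pointer ang 40.0
brass n 448 zmax 0.3978
outlet ang 105.2 maxR 0.0815
toprect mm ((525.5289306640625, -218.37937927246094), (104.14503479003906, 128.9396514892578), 32.91950225830078) 139
pipe axis ang 85.90275 centroid [[ 0.5342605  -0.17681162]]
```

View pics/c3.png

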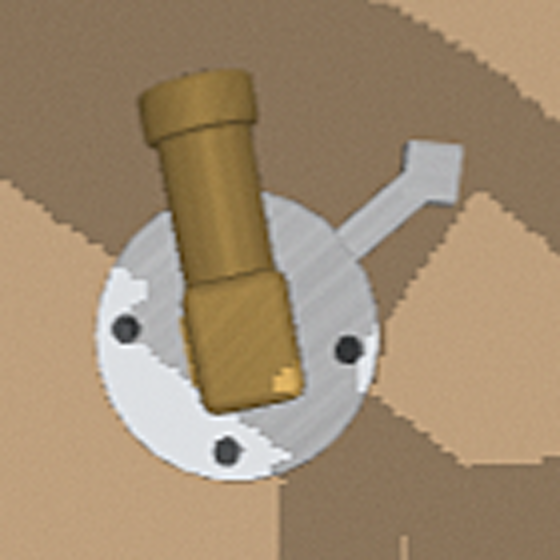

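```bash
sed -i 's/(W\[...,2\]>.05)/(W[...,2]>.05)\&(W[...,2]<.106)/' fit.py; python3 fit.py wrist1.pkl scene1.pkl
python3 - <<'E'
from h import *
import pickle
c=pickle.load(open("wrist1.pkl","rb"))
P=lambda x,y,z:deproj(c,230+(x+.5)/4-.5,40+(y+.5)/4-.5,z=z)[:2].round(4)
# block top corners (z~.097)
cs=np.array([P(186,287,.097),P(283,272,.097),P(302,395,.097),P(212,412,.097)]);print(cs,cs.mean(0))
print("sides",np.linalg.norm(np.diff(np.r_[cs,cs[:1]],axis=0),axis=1))
print("left edge ang",np.degrees(np.arctan2(*(cs[0]-cs[3])[::-1])),"right",np.degrees(np.arctan2(*(cs[1]-cs[2])[::-1])))
p1=(P(148,145,.078)+P(256,118,.078))/2; print("collar",p1)
h=P(433,172,.012);print("head",h, "foot c",P(238,338,.012))
E
```

```text
wrist1.pkl
foot [ 0.5386 -0.2044] zfoot 0.0112 rimres 0.0013 far n 308 maxr 0.0889 pointer ang 40.2
brass n 2037 zmax 0.0975
outlet ang 102.8 maxR 0.0659
toprect mm ((538.1517333984375, -204.81900024414062), (25.339927673339844, 31.707368850708008), 11.556764602661133) 630
pipe axis ang 100.44796 centroid [[ 0.5284059  -0.15964031]]
scene1.pkl
foot [ 0.5422 -0.206 ] zfoot 0.0125 rimres 0.0032 far n 72 maxr 0.0893 pointer ang 40.0
brass n 414 zmax 0.1017
outlet ang 97.8 maxR 0.0675
toprect mm ((536.3015747070312, -181.39422607421875), (28.736852645874023, 81.36112976074219), 12.998714447021484) 105
pipe axis ang 99.362564 centroid [[ 0.53586805 -0.1595278 ]]
[[ 0.5231 -0.1911]
 [ 0.5477 -0.1875]
 [ 0.5531 -0.218 ]
 [ 0.5298 -0.2223]] [ 0.538425 -0.204725]
sides [0.02486202 0.03097434 0.02369346 0.03191128]
left edge ang 102.11983730281808 right 100.04012629863674
collar [ 0.52715 -0.1518 ]
head [ 0.5988 -0.1544] foot c [ 0.5383 -0.2046]
```

Measured from wrist depth and hand-picked edges:
- Axis is at (0.5385, -0.2046). The block-top centre agrees with the foot fit.
- Outlet bearing is 101.5° and pointer bearing 40°, so it needs about 61° clockwise, which is within 35–75.

Grasp with the jaws along 11.5° and turn to -48° first, slightly short.

```bash
cat >> h.py <<'E'
from scipy.spatial.transform import Rotation as Ro
def ori(deg): return (Ro.from_euler('z',deg,degrees=True)*Ro.from_euler('x',180,degrees=True)).as_quat()
AX=np.array([.5385,-.2046])
def at(z): return [AX[0],AX[1],z]
E
cat > c.py <<'E'
from h import *
a=11.5
move_ptp(at(.15),ori(a)); print(current_joint_pos().round(3) if hasattr(current_joint_pos(),'round') else current_joint_pos())
print("contact",servo_line(at(.064),rate=.1,contact_N=8),current_position(),current_clock())
move_gripper(0.0); print("gap",current_finger_gap(),np.round(current_force(),1),np.round(current_torque(),2))
E
python3 c.py
```

```text
[-0.483  0.399  1.644 -0.     1.096 -0.683]
contact False [ 0.53905338 -0.20495329  0.06459944] 3.8833
gap 0.027859115063492847 [ 0.8 -0.9 -0.3] [ 0.11 -0.06 -0.05]
```

```bash
cat > d.py <<'E'
from h import *
import pickle
for a in [-4,-20,-34,-48]:
    move_ptp(at(.064),ori(a))
    print(a,current_position(),np.degrees(Ro.from_quat(current_orientation()).as_matrix()[:2,0].dot([0,0])) if 0 else "",round(current_finger_gap(),4),np.round(current_force(),1),np.round(current_torque(),2),round(current_clock(),2))
sleep(.2)
X=Ro.from_quat(current_orientation()).as_matrix()[:,0];print("jaw ang",np.degrees(np.arctan2(X[1],X[0])))
for n in ["scene","side"]:
    c=capture(n);cv2.imwrite(f"pics/{n}2.png",c["image"]);pickle.dump(c,open(f"{n}2.pkl","wb"))
E
python3 d.py;python3 -c "
import cv2
a=cv2.imread('pics/scene2.png')[130:270,150:300];cv2.imwrite('pics/c4.png',cv2.resize(a,None,fx=4,fy=4,interpolation=2))"
```

```text
-4 [ 0.53884955 -0.20457203  0.06395161]  0.0279 [ 1.6  0.1 -1.8] [ 0.15 -0.34 -0.09] 5.2
-20 [ 0.53910609 -0.20465771  0.06395926]  0.0276 [ 3.8 -0.5 -4.3] [ 0.17 -0.72 -0.14] 5.58
-34 [ 0.53922197 -0.20474354  0.06394354]  0.0279 [ 5.9  0.6 -7.2] [ 0.09 -1.17 -0.17] 5.92
-48 [ 0.53939889 -0.20491304  0.06388867]  0.0277 [ 5.7 -0.4 -8.3] [ 0.02 -1.24 -0.1 ] 6.26
jaw ang -47.649452195405054
```

View pics/c4.png

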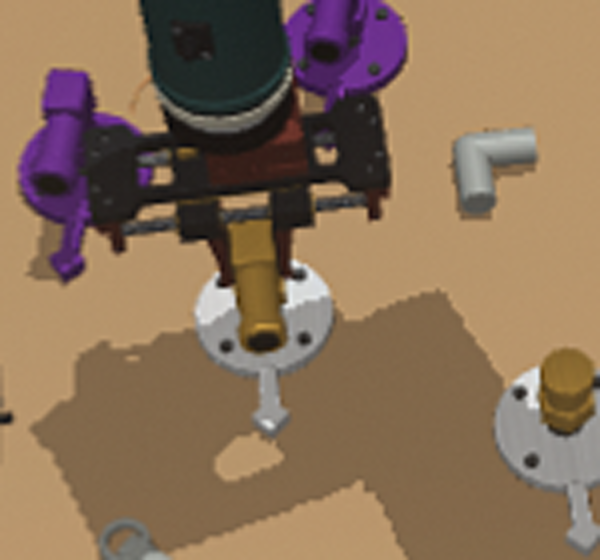

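The crop shows the outlet collar (262,330) directly above the pointer stem and head (270,420), so the elbow followed the jaws. I release, retreat and measure.

```bash
cat > e.py <<'E'
from h import *
import pickle
move_gripper(.08)
servo_line(at(.17),rate=.15)
move_ptp([0.53,-0.275,0.27],ori(0))
for n in ["wrist","scene"]:
    c=capture(n);cv2.imwrite(f"pics/{n}3.png",c["image"]);pickle.dump(c,open(f"{n}3.pkl","wb"))
for r in spot_in("scene","tee_end"): print(r["xy"],r["conf"],deproj(c,*r["xy"]))
print(current_clock(),current_finger_gap(),current_force())
E
python3 e.py; python3 fit.py wrist3.pkl scene3.pkl; python3 -c "
import cv2
a=cv2.imread('pics/wrist3.png')[40:180,230:370];cv2.imwrite('pics/c5.png',cv2.resize(a,None,fx=4,fy=4,interpolation=2))
import numpy as np
d=cv2.absdiff(cv2.imread('pics/scene1.png'),cv2.imread('pics/scene3.png')).max(2)[245:310,325:395];print('tee diff px>40',(d>40).sum())"
```

```text
[365.1, 271.4] 0.78 [0.53388361 0.22421957 0.10081877]
9.4083 0.08008496109191483 [0.64129821 0.57809443 0.01023075]
wrist3.pkl
foot [ 0.5385 -0.2046] zfoot 0.0112 rimres 0.0005 far n 51 maxr 0.0891 pointer ang 40.5
brass n 2016 zmax 0.0977
outlet ang 42.8 maxR 0.0655
toprect mm ((553.9140625, -189.9933319091797), (74.69058227539062, 25.2984676361084), 43.77963638305664) 556
pipe axis ang 41.419624 centroid [[ 0.5719533 -0.1736137]]
scene3.pkl
foot [ 0.5421 -0.2061] zfoot 0.0124 rimres 0.0017 far n 74 maxr 0.0885 pointer ang 40.4
brass n 323 zmax 0.1023
outlet ang 43.3 maxR 0.069
toprect mm ((558.2342529296875, -188.28648376464844), (82.84952545166016, 25.77919578552246), 44.95655822753906) 106
pipe axis ang 40.040974 centroid [[ 0.5766763  -0.17347108]]
tee diff px>40 6
```

View pics/c5.png

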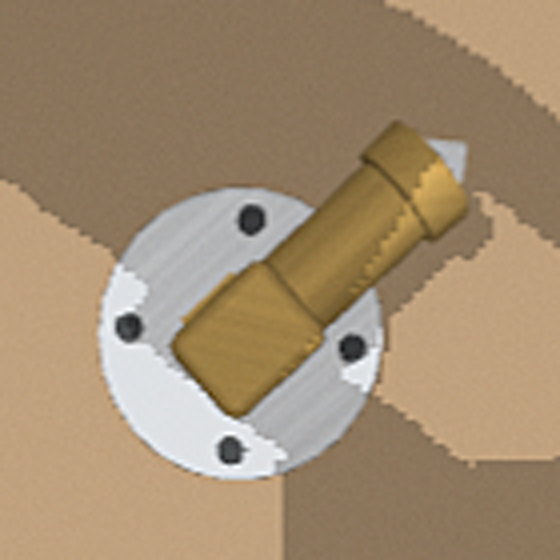

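The outlet now covers its own pointer. It bears about 42°, against about 40.3° for the pointer, so it sits just short of the mark and has not overshot. The gripper is clear and the tee is unchanged, so I hand in.

```bash
python3 -c "
from bench import *
close_job()"
```

```text
the job is handed in; nothing more can be done
```

I screwed the brass elbow about 60° clockwise in one continuous grip, without backing off, then let go, moved the arm clear and handed the job in. The clock read about 9.4 s at the last check, and `close_job()` gives no verdict.

- **Alignment:** the outlet bears 41–43° and its own pointer 40–40.5°. That leaves it roughly 2° short of the mark, with 12° allowed.
- **Cameras:** the wrist and scene pictures agree on the angles to within about 1.5°. They differ by about 4 mm on where the foot's centre is. I used the wrist value, because the block-top centre agreed with it.
- **Tee:** its area in the scene pictures is essentially unchanged, with 6 pixels of noise. The detected outlet end lies within about 1.5 pixels of where it was at the start.
- **Force and look-alikes:** the tool force reading was about 10 N at most, at the checks I took while turning. I did not touch the purple look-alikes.

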